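# Free the clutch-plate turntable on the parts stall

### The job

Two display turntables on this motorcycle-parts stall are locked by spring plungers. Free the one that carries the flat clutch plates: pull its black grip bar straight up against the spring, turn it about a quarter turn (either way) and let it down so that it stays parked up, crosswise to its slot. Leave the plunger of the turntable with the dome-shaped lamps locked.

Things in the scene. Friction and masses are not known exactly. Their poses are not given: they have to be found in the camera images.
- plates_grip (a point): Centre of the black grip bar of the plunger to park, 129 mm above the table when locked. Bar 50 mm long (point x, level), 14 thick (y), 28 tall (z up): pinch across the 14. Rises and turns about the vertical through this point. Locked, x points to the centre (95 mm off) of its plywood turntable, 224 mm across, top 40 mm up, holding a stack of flat ring-shaped clutch plates to 61 mm. Stand fixed.
- plates_pull (a joint): How far that plunger is pulled up, m: 0 locked, 0.010 parked, at most 0.024. A spring pulls it down with 6 N at 0, 8 N at 0.010. A steel dog under the bar (32 x 9 mm, parallel to it) sits in a slot 10 mm deep in a 32 x 30 mm steel block, its top 95 mm above the table; parked, the dog rests on the block. It must be up more than 0.010 to turn; 0.015 to 0.020 is good.
- plates_turn (a joint): How far that plunger is turned from the locked direction, rad, positive anticlockwise seen from above: 0 locked (bar and dog along the slot), range -1.6 to 1.6. It turns only when pulled up (about 0.1 rad of play either way when down), with little friction, and stays where it is left once the dog rests on the block.
- lamps_grip (a point): The same point on the other plunger, which must stay locked: same stand and sizes, but its turntable carries three dome-shaped lamp shells, each 80 mm across, up to 86 mm above the table. Which stand is on the left and which on the right varies; each is turned up to 35 degrees either way.

How it is judged:
By the outcome, as a careful person would: the job done as asked, in the order asked, and still so for the second after the job is handed in, with the robot touching nothing.
It also fails if it takes over 35 s, if anything falls off the work surface, if the arm or the gripper's body presses on something with over 40 N, if the wrist force passes 120 N, or if a joint passes its speed limit or range.

### The arm

A 6-joint arm with a two-finger parallel gripper is mounted at the origin on the work surface. World frame = base frame: x ahead of the robot, y to its left, z up, the work surface at z = 0. Lengths are in m, angles in rad, forces in N, time in s.
With the tool pointing down it reaches from about 0.35 to 0.875 m from the base axis. Payload 15.5 kg.
Tool frame: the origin (TCP) lies between the finger pads; the fingertips stand 25 mm ahead of it and the grasp point (between the pads) lies 6 mm ahead of it (finger_overhang is the z of the fingertips in the tool frame, in m); z points along the fingers, y is the direction in which the jaws open and shut (so a half turn about z gives the same grasp; the last joint's range is limited). The gripper opens to 85 mm and grips with 20 to 120 N. Pads are 22 mm wide; open, the fingers measure 114 mm over their backs; the gripper's body (76 mm by 85 mm) begins 54 mm behind the grasp point. The pads swing forward as they close: fully open they stand 13 mm farther back than shut.
Start: joints at [-1.25, 0.494, 1.345, -0, 1.302, -0.096], TCP at [0.253, -0.571, 0.256] pointing down, gripper open.
Joint ranges: [-2.91, 2.91], [-0.82, 2.16], [0.22, 2.67], [-1.22, 4.37], [0.12, 2.79], [-3.08, 3.08]. Speed limits (rad/s): [1.89, 1.89, 2.57, 3.01, 3.01, 3.01].

### API

Orientations are given as [roll, pitch, yaw] about the fixed x, y, z axes, in that order (R = Rz(yaw) Ry(pitch) Rx(roll)).
In Python, from station import * gives the robot as it stands. Calls block until the motion is done:
- goto(position, orientation): joint-space move of the TCP to a pose.
- move_straight(position, ori=None, v=0.15, contact_N=None): straight line of the TCP; ori=None keeps the orientation; v is the mean speed in m/s. With contact_N (N) it stops when the force on the tool has changed by that much, and returns True; else False.
- movej(angles): joint-space move.
- ungrasp() and clamp(): open the fingers fully, or close them until they stop; the grip force is fixed at half the most.
- sleep(seconds).
- solve_ik(position, orientation): joint angles nearest the present ones, or None.
- get_image(name): name is "scene" or "top"; returns (picture, depth): 384x512x3 uint8, red, green, blue; 384x512 float32, m along the optical axis (not along the pixel's ray), 0 where there is no reading.
- camera_model(name): a dict with "fov_y" (degrees; the focal length in pixels is half the picture's height over the tangent of half this angle, whatever the lens; pixels are square), "cx", "cy" (the principal point, pixels), "k1" (the pictures are not rectified: a ray, as slopes to the right and down, at radius r is drawn at 1 + k1 r^2 times it, then the intrinsics apply), "T" (4x4, takes a point from camera to world coordinates). Camera axes: x right, y down, z forward; pixel columns grow to the right and rows downward; lengths in m; the calibration is good to about 2 mm. A picture is of the moment at which its call begins. camera_model takes no time and is no camera call.
A pose or a line that the arm cannot do raises PlanningError and nothing moves.
- finish_job(): hands the job in, once; it reports no verdict.
Readings, each from a call of its own:
- get_t(): time.
- get_q(): joint angles.
- get_joint_velocities(): joint speeds.
- get_joint_torque(): joint torques, N m.
- get_position(): TCP position.
- get_tool_rot(): TCP orientation.
- get_contact_force(): force on the tool from outside, world axes, zero at the start.
- get_torque(): the same for the moment, N m.
- get_gripper_width(): opening from 0.0 (shut) to 1.0 (fully open).
Only numpy, scipy, OpenCV 4.12 (cv2) and the standard library are available. Lean on these libraries where they do the work, as an engineer would, in place of code of your own. Each camera call takes 0.05 s, during which the arm holds its last target.

## Working session

There is one attempt and no reset: what is moved stays moved. The work goes in short steps, each a Python script; the robot and the scene stay as the last script left them, time stands still between calls to the robot, and variables do not carry over. Pictures are saved under pics/ and viewed, and the job is handed in when it is done.

```bash
mkdir -p pics; ls; python3 - <<'E'
from station import *
import cv2,numpy as np
for n in("scene","top"):
    p,d=get_image(n); cv2.imwrite(f"pics/{n}0.png",p[...,::-1]); np.savez(f"pics/{n}0.npz",p=p,d=d)
    m=camera_model(n); print(n,{k:m[k] for k in m if k!="T"}); print(np.round(m["T"],4)); print(d.min(),d.max(),(d==0).mean())
print(get_t(),get_position(),get_tool_rot())
E
```

```text
pics
scene {'fov_y': 52.974109407949896, 'cx': 257.2872164877043, 'cy': 187.1097589396276, 'k1': -0.12554919214282007}
[[-0.8244  0.4457 -0.3489  0.7584]
 [ 0.566   0.6585 -0.4961  0.3441]
 [ 0.0087 -0.6064 -0.7951  0.6225]
 [ 0.      0.      0.      1.    ]]
0.0 2.5810997 0.004063924153645833
top {'fov_y': 46.06482097547339, 'cx': 266.3425941925381, 'cy': 193.1462205535501, 'k1': -0.018329796859797364}
[[ 0.0075 -0.9916  0.1288  0.3891]
 [-0.9995 -0.0115 -0.0309  0.0105]
 [ 0.0322 -0.1285 -0.9912  1.017 ]
 [ 0.      0.      0.      1.    ]]
0.0 1.9364233 0.0039825439453125
0.1 [ 0.2529464  -0.57121329  0.2557825 ] [-3.14052701e+00 -1.07106677e-04  4.16848878e-01]
```

View pics/scene0.png

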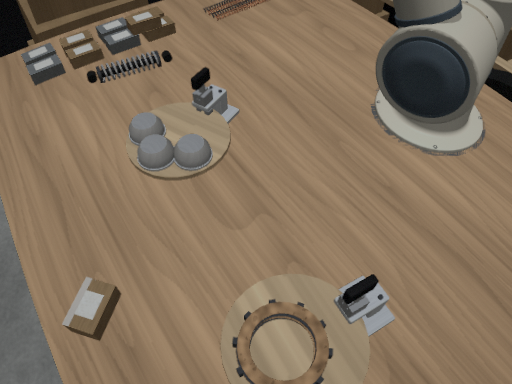

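View pics/top0.png

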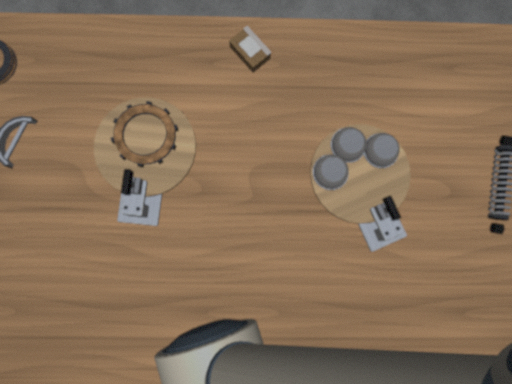

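The top view shows the clutch-plate turntable on the left (centre about (145,145), grip about (127,182)). The lamps are on the right, with their grip about (390,208). In the scene view the plates grip is near (359,288). Next I'll measure the plates grip.

```bash
cat > h.py <<'E'
import numpy as np,cv2
def rays(m,px):
    f=192/np.tan(np.radians(m["fov_y"]/2)); 
    K=np.array([[f,0,m["cx"]],[0,f,m["cy"]],[0,0,1]])
    u=cv2.undistortPoints(np.asarray(px,float).reshape(-1,1,2),K,np.array([m["k1"],0,0,0.])).reshape(-1,2) if False else None
    s=(np.asarray(px,float).reshape(-1,2)-[m["cx"],m["cy"]])/f; u=s.copy()
    for _ in range(30): u=s/(1+m["k1"]*(u**2).sum(1,keepdims=True))
    return np.c_[u,np.ones(len(u))]
def plane(m,px,z):
    r=rays(m,px)@m["T"][:3,:3].T; o=m["T"][:3,3]
    return o+r*((z-o[2])/r[:,2])[:,None]
def depthpts(m,px,d):
    return (rays(m,px)*d[:,None])@m["T"][:3,:3].T+m["T"][:3,3]
E
cat > meas.py <<'E'
from h import *
from station import camera_model
def bar(n,img,d,box):
    x0,y0,x1,y1=box; m=camera_model(n)
    k=np.zeros(d.shape,bool); k[y0:y1,x0:x1]=img[y0:y1,x0:x1].max(2)<60
    v,u=np.nonzero(k); P=depthpts(m,np.c_[u,v],d[v,u])
    return m,np.c_[u,v],P
if __name__=="__main__":
    for n,box in(("top",(110,160,150,200)),("scene",(330,265,390,312))):
        z=np.load(f"pics/{n}0.npz"); img,d=z["p"],z["d"]
        m,px,P=bar(n,img,d,box)
        print(n,len(px),"z pct",np.percentile(P[:,2],[2,10,50,90,98]).round(4))
        t=P[(P[:,2]>0.138)&(P[:,2]<.149)]
        r=cv2.minAreaRect((t[:,:2]*1000).astype(np.float32)); print("top pts",len(t),t.mean(0).round(4),r)
        g=np.c_[px,np.round(P*1000)]
        big=cv2.resize(img[box[1]-20:box[3]+30,box[0]-20:box[2]+30],None,fx=6,fy=6,interpolation=cv2.INTER_NEAREST)
        cv2.imwrite(f"pics/{n}z.png",big[:600,:800,::-1])
        # whole-mask rect on plane z=.143
        q=plane(m,px,.143); print("plane .143",cv2.minAreaRect((q[:,:2]*1000).astype(np.float32)))
    # turntable centre from top image depth
    z=np.load("pics/top0.npz"); img,d=z["p"],z["d"]; m=camera_model("top")
    v,u=np.mgrid[80:215,75:215]; u=u.ravel();v=v.ravel()
    P=depthpts(m,np.c_[u,v],d[v,u]); k=(abs(P[:,2]-.04)<.006)
    M=np.zeros(d.shape,np.uint8); M[v[k],u[k]]=255; M=cv2.morphologyEx(M,cv2.MORPH_OPEN,np.ones((3,3)))
    cs,_=cv2.findContours(M,cv2.RETR_EXTERNAL,cv2.CHAIN_APPROX_NONE); c=max(cs,key=cv2.contourArea)
    h=plane(m,c.reshape(-1,2),.04)[:,:2]
    from scipy.optimize import least_squares
    s=least_squares(lambda p:np.hypot(*(h-p[:2]).T)-p[2],[*h.mean(0),.112],loss="soft_l1",f_scale=.001); print("disc",s.x.round(4))
E
python3 meas.py
```

```text
top 213 z pct [0.0664 0.1246 0.1411 0.1442 0.1458]
top pts 148 [0.5227 0.2566 0.1422] ((522.7615966796875, 257.03289794921875), (11.695876121520996, 45.294960021972656), 84.41188049316406)
plane .143 ((528.55322265625, 245.27432250976562), (34.662010192871094, 58.60386657714844), 87.37242889404297)
scene 505 z pct [0.0724 0.1222 0.1416 0.1435 0.1441]
top pts 361 [0.5274 0.2595 0.142 ] ((525.9776611328125, 259.11895751953125), (14.269062995910645, 49.084327697753906), 85.58447265625)
plane .143 ((531.698974609375, 261.2156066894531), (33.672298431396484, 54.594356536865234), 64.48088073730469)
disc [0.618  0.2487 0.1103]
```

View pics/topz.png

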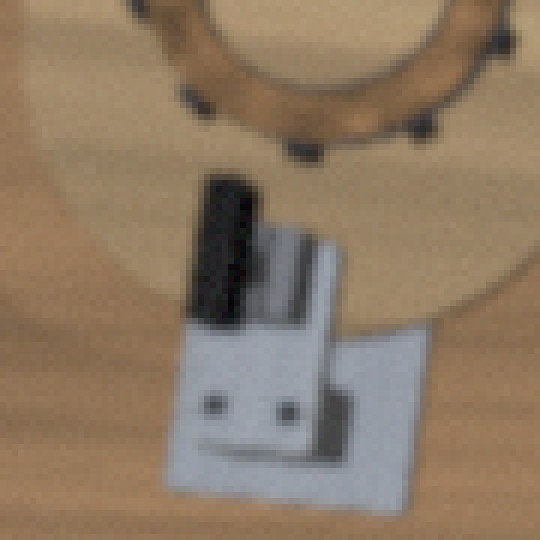

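View pics/scenez.png

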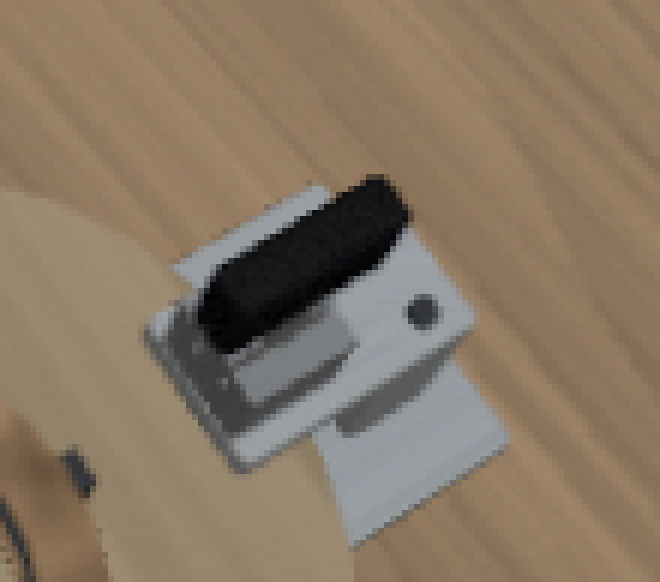

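```bash
python3 - <<'E'
from meas import *
for n,box in(("top",(110,160,150,200)),("scene",(330,265,390,312))):
    z=np.load(f"pics/{n}0.npz"); m,px,P=bar(n,z["p"],z["d"],box)
    t=P[(P[:,2]>0.138)&(P[:,2]<.149),:2]; w,V=np.linalg.eigh(np.cov(t.T)); v=V[:,1]*np.sign(V[0,1])
    print(n,np.degrees(np.arctan2(v[1],v[0])))
    c=t.mean(0); s=(t-c)@np.c_[v,[-v[1],v[0]]]; lo,hi=np.percentile(s,[1,99],axis=0); print(c+((lo+hi)/2)@np.c_[v,[-v[1],v[0]]].T,hi-lo)
from station import *
a=-0.09
print(get_q())
for yaw in np.arange(-3.14,3.14,.26): 
    q=solve_ik([.5250,.258,.23],[np.pi,0,yaw]); print(round(yaw,2),None if q is None else np.round(q,2))
E
```

```text
top -4.920740220618094
[0.52280685 0.25695048] [0.04469534 0.01148168]
scene -5.314505519233492
[0.52651138 0.25925848] [0.04717676 0.01363132]
[-1.24947836e+00  4.94103100e-01  1.34603534e+00  5.15576979e-06
  1.30252521e+00 -9.55323389e-02]
-3.14 [ 0.35  0.46  1.48  0.    1.2  -1.22]
-2.88 [ 0.35  0.46  1.48  0.    1.2  -1.48]
-2.62 [ 0.35  0.46  1.48  0.    1.2  -1.74]
-2.36 [ 0.35  0.46  1.48  0.    1.2  -2.  ]
-2.1 [ 0.35  0.46  1.48  0.    1.2  -2.26]
-1.84 [ 0.35  0.46  1.48  0.    1.2  -2.52]
-1.58 [ 0.35  0.46  1.48  0.    1.2  -2.78]
-1.32 [ 0.35  0.46  1.48 -0.    1.2  -3.04]
-1.06 [ 0.35  0.46  1.48 -0.    1.2   2.99]
-0.8 [ 0.35  0.46  1.48 -0.    1.2   2.73]
-0.54 [ 0.35  0.46  1.48 -0.    1.2   2.47]
-0.28 [ 0.35  0.46  1.48 -0.    1.2   2.21]
-0.02 [ 0.35  0.46  1.48 -0.    1.2   1.95]
0.24 [ 0.35  0.46  1.48 -0.    1.2   1.69]
0.5 [ 0.35  0.46  1.48 -0.    1.2   1.43]
0.76 [ 0.35  0.46  1.48 -0.    1.2   1.17]
1.02 [ 0.35  0.46  1.48 -0.    1.2   0.91]
1.28 [ 0.35  0.46  1.48 -0.    1.2   0.65]
1.54 [ 0.35  0.46  1.48 -0.    1.2   0.39]
1.8 [ 0.35  0.46  1.48 -0.    1.2   0.13]
2.06 [ 0.35  0.46  1.48  0.    1.2  -0.13]
2.32 [ 0.35  0.46  1.48  0.    1.2  -0.39]
2.58 [ 0.35  0.46  1.48  0.    1.2  -0.65]
2.84 [ 0.35  0.46  1.48  0.    1.2  -0.91]
3.1 [ 0.35  0.46  1.48  0.    1.2  -1.17]
```

The zoomed views show the black bar clearly: about (127,182) in top and (359,288) in scene. Both views agree to within 4 mm and 0.4°, with yaw about -5.1°. The disc centre lies 94 mm off at -5.7°, which is consistent. I'll approach and grasp.

```bash
python3 - <<'E'
from station import *
import numpy as np,cv2
c=[.5248,.2582]; o=[np.pi,0,np.radians(-5.3)+np.pi]
goto([*c,.215],o); print(get_t(),get_q().round(3) if hasattr(get_q(),'round') else get_q())
move_straight([*c,.1365],v=.12,contact_N=6); print(get_position(),get_contact_force())
clamp(); print(get_t(),get_gripper_width(),get_contact_force(),get_torque())
p,d=get_image("scene"); cv2.imwrite("pics/s1.png",p[...,::-1])
p,d=get_image("top"); cv2.imwrite("pics/t1.png",p[...,::-1])
E
```

```text
3.1667 [ 0.354  0.48   1.498 -0.     1.163 -1.123]
[0.52519606 0.25829212 0.13707661] [ 0.74412944 -0.15919575  0.29037242]
4.6167 0.14938731687724302 [-0.59490076 -0.54564486  3.83568667] [-0.06904817  0.10847661  0.020014  ]
```

View pics/s1.png

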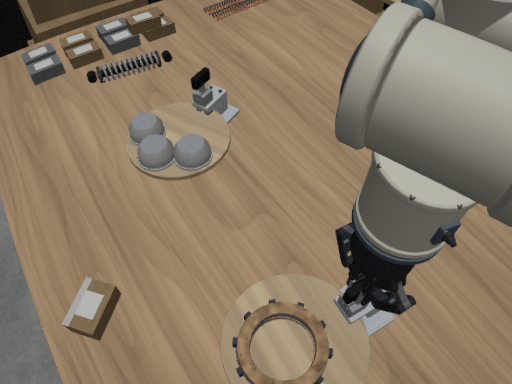

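The gripper is on the bar, around (370,290). The opening of about 13 mm fits the 14 mm bar, and the side forces are small. I'll pull up now.

```bash
python3 - <<'E'
from station import *
import numpy as np
p=np.array(get_position()); z0=p[2]
for dz in (.006,.012,.0175):
    move_straight([p[0],p[1],z0+dz],v=.03); print(get_t(),get_position(),get_contact_force(),get_gripper_width())
E
```

```text
5.075 [0.52475684 0.25820304 0.14256153] [ 0.63062113  0.07147671 -7.83265387] 0.15033776662219325
5.425 [0.52481403 0.25822562 0.14880698] [ 1.17279579 -0.3102781  -9.75669874] 0.15080426222487237
5.7583 [0.52484769 0.25822194 0.15433801] [ 0.04920165  0.54711888 -9.9631502 ] 0.1584909235709394
```

The wrist force follows the spring curve (7.8, 9.8, 10.0 N), so the plunger is rising with the grip. Next is a clockwise turn.

```bash
python3 - <<'E'
from station import *
import numpy as np,cv2
p=np.array([.5248,.2582,.1543]); o0=np.radians(-5.3)+np.pi
for a in (.3,.7,1.1,1.53):
    move_straight(list(p),[np.pi,0,o0-a],v=.05); print(round(get_t(),2),np.round(get_position(),4),np.round(get_tool_rot(),3),np.round(get_contact_force(),1),np.round(get_torque(),2),round(get_gripper_width(),3))
p_,d=get_image("scene"); cv2.imwrite("pics/s2.png",cv2.resize(p_[180:,230:],None,fx=2.5,fy=2.5)[...,::-1])
E
```

```text
6.21 [0.5248 0.2582 0.1542] [-3.141 -0.     2.752] [  1.3  -0.2 -10.8] [-0.01 -0.07 -0.03] 0.154
6.76 [0.5247 0.2581 0.1542] [-3.141 -0.     2.354] [-0.2 -1.2 -9.9] [-0.19 -0.03 -0.02] 0.152
7.31 [0.5247 0.2581 0.1543] [-3.141  0.     1.954] [ -0.5  -1.6 -11.1] [-0.29  0.14 -0.01] 0.155
7.89 [0.5246 0.2581 0.1542] [-3.141  0.     1.524] [ -1.6  -1.3 -11.1] [-0.28  0.28  0.01] 0.148
```

View pics/s2.png

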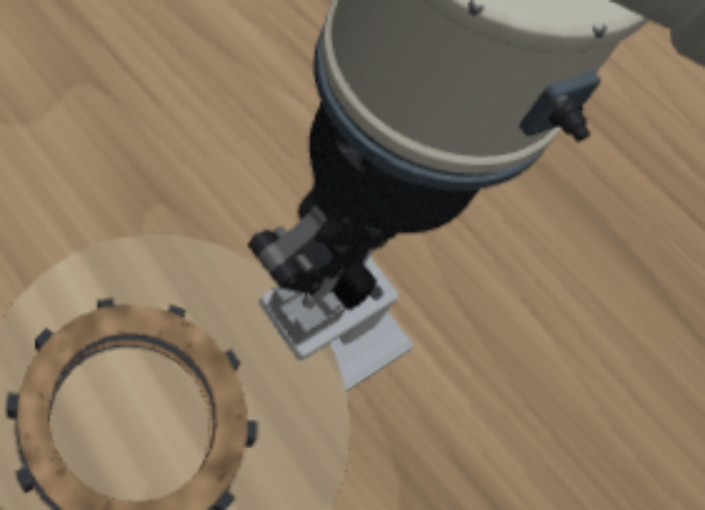

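The bar, with its end showing at about (355,288) in the crop, has turned crosswise along with the fingers. I'll lower it until the dog rests on the block, then release and retreat.

```bash
python3 - <<'E'
from station import *
import numpy as np,cv2
p=np.array(get_position())
r=move_straight([p[0],p[1],p[2]-.0085],v=.02,contact_N=6); print(r,get_position(),get_contact_force())
ungrasp(); sleep(.3); print(get_t(),get_position(),get_contact_force())
p=get_position(); move_straight([p[0],p[1],.24],v=.12); print(get_contact_force())
q=list(get_q()); q[0]=-.6; movej(q); print(get_t())
for n in("scene","top"):
    a,d=get_image(n); np.savez(f"pics/{n}3.npz",p=a,d=d); cv2.imwrite(f"pics/{n}3.png",a[...,::-1])
E
```

```text
True [0.52463464 0.2580882  0.14622167] [-0.46289464  0.34487076  7.83389754]
9.3583 [0.5232431  0.25751914 0.14499045] [-0.46550666 -0.27260451  0.03737024]
[ 0.91810961 -0.30230759  0.4355875 ]
12.2333
```

View pics/scene3.png

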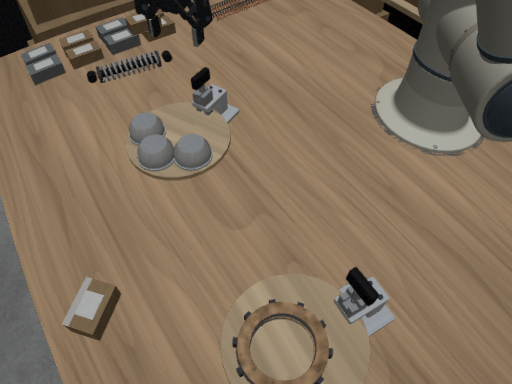

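View pics/top3.png

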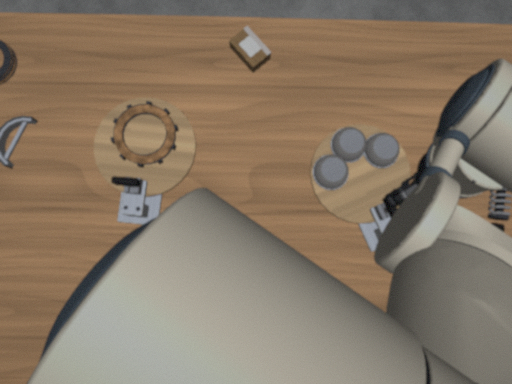

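The plates bar now lies crosswise, at about (365,287) in scene and (127,181) in top. The lamps bar at about (201,79) in scene looks unchanged. I'll check the angle and height.

```bash
python3 - <<'E'
from meas import *
def go(n,i,box,lo):
    z=np.load(f"pics/{n}{i}.npz"); m,px,P=bar(n,z["p"],z["d"],box)
    t=P[P[:,2]>lo]; zt=np.percentile(t[:,2],90); t=t[t[:,2]>zt-.005]; c=t.mean(0); w,V=np.linalg.eigh(np.cov(t[:,:2].T)); v=V[:,1]
    print(n,i,"ctr",c.round(4),"ztop",np.median(t[:,2]).round(4),"ang",np.degrees(np.arctan2(v[1],v[0])).round(1))
go("scene",0,(330,265,390,312),.13);go("scene",3,(330,260,390,312),.135)
go("top",0,(110,160,150,200),.13);go("top",3,(105,165,150,195),.135)
go("scene",0,(185,60,215,95),.13);go("scene",3,(185,60,215,95),.13)
from station import *
print(get_contact_force(),get_t())
E
```

```text
scene 0 ctr [0.5279 0.2596 0.1435] ztop 0.1422 ang -173.1
scene 3 ctr [0.5276 0.2606 0.1542] ztop 0.1516 ang -144.3
top 0 ctr [0.5218 0.255  0.1486] ztop 0.1424 ang 54.1
top 3 ctr [0.5213 0.2546 0.1573] ztop 0.1516 ang 67.3
scene 0 ctr [ 0.4808 -0.2623  0.1418] ztop 0.1421 ang -155.0
scene 3 ctr [ 0.4806 -0.2622  0.1418] ztop 0.1423 ang -156.7
[ 0.01391407  0.27226505 -0.88207802] 12.3333
```

The bar is up 9 to 10 mm and the lamps bar hasn't moved. The angle fit was spoiled by depth outliers, so I'll redo it with an upper bound on height.

```bash
python3 - <<'E'
from meas import *
for n,i,box,zc in(("scene",0,(330,265,390,312),.1425),("scene",3,(330,260,390,312),.152),("top",3,(105,165,150,195),.152),("scene",0,(185,60,215,95),.1425),("scene",3,(185,60,215,95),.1425)):
    z=np.load(f"pics/{n}{i}.npz"); m,px,P=bar(n,z["p"],z["d"],box)
    t=P[abs(P[:,2]-zc)<.004]; r=cv2.minAreaRect((t[:,:2]*1000).astype(np.float32)); w,V=np.linalg.eigh(np.cov(t[:,:2].T)); v=V[:,1]
    print(n,i,len(t),np.median(t,0).round(4),np.degrees(np.arctan2(v[1],v[0])).round(1)%180,r)
E
```

```text
scene 0 357 [0.5277 0.2595 0.1422] 174.6 ((525.9776611328125, 259.11895751953125), (14.269062995910645, 49.084327697753906), 85.58447265625)
scene 3 360 [0.5264 0.2604 0.1516] 87.2 ((525.5983276367188, 259.23724365234375), (48.61570358276367, 14.246312141418457), 87.59088134765625)
top 3 151 [0.5221 0.2559 0.1515] 87.6 ((522.19287109375, 257.1546630859375), (47.7884407043457, 11.82493782043457), 89.34229278564453)
scene 0 97 [ 0.481  -0.2619  0.1421] 25.0 ((479.3670959472656, -263.5509033203125), (46.55483627319336, 12.391161918640137), 24.888355255126953)
scene 3 103 [ 0.4816 -0.2619  0.1423] 23.5 ((479.8182067871094, -263.4970397949219), (46.133766174316406, 13.82398796081543), 22.94824981689453)
```

```bash
python3 - <<'E'
from station import *
print(get_t(),finish_job())
E
```

```text
the job is handed in; nothing more can be done
12.3333 None
```

The clutch-plate turntable's plunger is parked up and crosswise, and the job was handed in at 12.3 s. I pinched its grip bar, pulled it up about 17.5 mm, turned it about 88° clockwise, and lowered it until the dog touched the block. Then I opened the fingers and moved the arm clear.

**Last checks:**
- **Plates bar:** it measures 87° from its locked direction, with its top 9.4 mm higher than before in the scene view. That fits 10 mm parked, within the 2 mm calibration.
- **Lamps plunger:** its height is unchanged and its position is within about 1 mm. Its angle reads 1.5° different, which is within measurement noise because few pixels cover it.
- **Forces:** the wrist force stayed under about 12 N in every reading I took, and the robot was touching nothing at hand-in.

**Disagreements:** my first angle check gave wrong values because of depth outliers, so I redid it with a height limit. The two cameras also disagreed by about 4 mm on the bar's position. I used their average, and the grasp showed only small side forces.

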